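# Flip open the recipe box

## Task

Slide the mug that blocks the front of the wide wooden recipe box sideways along the worktop, upright, until it is clear past one end of the box. Then put a fingertip under the box's overhanging front lip and flip the lid up and over until it rests fully back and stays open on its own. Only push with the fingers: pick nothing up, do not shove or tip the recipe box, leave the narrow wooden box next to it shut and in its place, and leave everything else as it stands.

Things in the scene. Friction and masses are not known exactly. Their poses are not given: they have to be found in the camera images.
- recipe_box: The wide wooden box, loose on the worktop, about 1.3 kg: 100 mm deep (its x), 150 mm wide (its y), walls 112 mm tall, 124 mm with the shut lid. Origin at the centre of its underside; x points from its front to its hinge side (roughly away from the robot, within 0.25 rad), z up. It stands left or right of the middle, the narrow box on the other side.
- recipe_box_lid (a joint): Angle of the recipe box's lid: 0 shut, grows as it opens, 2.0 at its stop, leaning back beyond upright. It is a plain hinge, hardly any friction: below about 1.5 rad the lid falls shut, beyond that it falls open to the stop by itself. The lid is a flat board 12 mm thick, 156 mm wide, about 130 g.
- recipe_box_hinge (a point): On the box, the middle of the hinge line: 112 mm above the worktop, at the top of the far wall; the hinge line runs along the box's y. Its axes are those of the box.
- recipe_box_lip (a point): On the lid, the middle of its front edge at the underside; 124 mm from the hinge line, moves with the lid. When shut it is 112 mm above the worktop and the last 24 mm of the lid overhang the front wall, with free space underneath.
- mug: White mug standing upright and loose about 18 to 30 mm before the recipe box's lip, 93 mm tall, 0.2 to 0.4 kg. Its round body is 82 mm across, the handle reaches 29 mm beyond it. Origin at the underside, 14.5 mm from the axis of the round body toward the handle; its -y points to the handle (roughly toward the robot at the start), z up.
- mug_foot (a point): On the mug, the centre of its round body's underside (on the axis of the cup), axes as the mug's. To be slid sideways along the box's y, either way, until this point is about 116 mm or more from the box's middle line.
- tea_caddy: The narrow wooden box, loose, about 0.9 kg: 90 mm deep, 90 mm wide, walls 112 mm tall, 124 mm with its lid, the same kind of lid and overhanging lip. To be left shut where it is. Origin at the centre of its underside, x from front to hinge side.
- tea_caddy_lid (a joint): Angle of the narrow box's lid: 0 shut; to be left so.
- spice_jar: Glass spice jar with a red cap, 45 mm across, 106 mm tall, standing between the two boxes. Bystander. Origin at the centre of its foot.
- garlic: Garlic bulb, about 60 mm, on the worktop to the left. Bystander. Origin at its underside.
- jar: Glass screw-top jar, red cap, 65 mm across, 100 mm tall, on the right. Bystander. Origin at its underside.
- onion: Onion, about 82 mm, 94 mm tall, at the back left. Bystander. Origin at its underside.
- salt_mill: Small salt shaker with a grey cap, 44 mm across, 90 mm tall, behind the gap between the boxes. Bystander. Origin at its underside.
- mortar: Dark stone mortar, 84 mm across, 60 mm tall, to the left. Bystander. Origin at its underside.
Not all that is in view belongs to the job. Leave any blue look-alike of the mug alone.

How it is judged (in metres and radians):
On the way, in this order (a step that is already met when the one before it is completed fails the run):
1. the mug stands upright clear past one end of the recipe box, whose lid is still shut ((y of mug_foot in the frame of recipe_box above 0.105 m or y of mug_foot in the frame of recipe_box below -0.105 m) and angle between mug's own z axis and vertical below 0.1 rad and height (world z) of mug below 0.01 m and value of joint recipe_box_lid below 0.2 rad), for 0.2 s.
2. the recipe box's lid is past its over-centre point (value of joint recipe_box_lid above 1.6 rad), for 0.1 s.
At the end, for the whole second after the job is handed in: Lid at its open stop (over 1.85 rad), at rest, held by nothing; mug upright on the worktop, its axis over 105 mm to one side of the box's middle line; recipe box upright, within 40 mm of its start; narrow box shut, within 30 mm of its start (value of joint recipe_box_lid above 1.85 rad and velocity of joint recipe_box_lid between -0.1 and 0.1 rad/s and (y of mug_foot in the frame of recipe_box above 0.105 m or y of mug_foot in the frame of recipe_box below -0.105 m) and angle between mug's own z axis and vertical below 0.1 rad and height (world z) of mug below 0.01 m and linear speed of mug below 0.02 m/s and distance of recipe_box from where it was at the start of the episode below 0.04 m and angle between recipe_box's own z axis and vertical below 0.05 rad and value of joint tea_caddy_lid below 0.05 rad and distance of tea_caddy from where it was at the start of the episode below 0.03 m); the robot touches nothing.
It fails at once if the mug is lifted off the worktop (height (world z) of mug above 0.015 m).
It fails at once if the mug is tipped over (angle between mug's own z axis and vertical above 0.5 rad).
It fails at once if the recipe box is lifted, tipped or shoved over 50 mm (height (world z) of recipe_box above 0.015 m or angle between recipe_box's own z axis and vertical above 0.2 rad or distance of recipe_box from where it was at the start of the episode above 0.05 m).
It fails at once if the narrow box is opened, or moved over 30 mm (value of joint tea_caddy_lid above 0.15 rad or distance of tea_caddy from where it was at the start of the episode above 0.03 m).
It fails at once if a bystander is moved over 30 mm (distance of any of spice_jar, garlic, jar, onion, salt_mill, mortar from where it was at the start of the episode above 0.03 m).
It also fails if it takes over 50 s, if anything falls off the work surface, if the arm or the gripper's body presses on something with over 40 N, if the wrist force passes 120 N, or if a joint passes its speed limit or range.

## Robot

A 6-joint arm with a two-finger parallel gripper is mounted at the origin on a cart in front of the work surface, level with it; the furniture and walls round the work are solid. World frame = base frame: x ahead of the robot, y to its left, z up, the work surface at z = 0. Lengths are in mm, angles in rad, forces in N, time in s.
With the tool pointing down it reaches from about 275 to 750 mm from the base axis. Payload 10.2 kg.
Tool frame: the origin (TCP) lies at the very end of the fingers, on their centre line; the grasp point (between the pads) lies 19 mm behind it; z points along the fingers, y is the line along which they close (so a half turn about z gives the same grasp; the last joint's range is limited). The gripper opens to 85 mm and grips with 20 to 120 N. Pads are 22 mm wide; open, the fingers measure 114 mm over their backs; the gripper's body (76 mm by 85 mm) begins 54 mm behind the grasp point. The pads swing forward as they close: fully open they stand 13 mm farther back than shut.
Start: joints at [-1.385, 0.313, 1.498, -0, 1.331, -0.223], TCP at [208.68, -481.751, 231.294] pointing down, gripper open.
Joint ranges: [-2.94, 2.94], [-0.97, 2.17], [0.19, 2.56], [-1.23, 4.37], [0.02, 3.11], [-2.88, 2.88]. Speed limits (rad/s): [2.39, 2.39, 3.01, 3.14, 3.14, 3.14].

## Interface

Orientations are given as a unit quaternion [w, x, y, z].
In Python, from rig import * gives the robot as it stands. The module is installed in compiled form; this text tells all that it offers.
- The arm moves only by the shell command python3 -m crank 'ROWS' [FORCE]. ROWS is JSON, a list that holds one entry, the list of rows, each a list of 7 numbers: the shift along the tool's x, y, z in units of 25 mm (1.0 is 25 mm), then the turn, a rotation vector about the tool's x, y, z in units of 8 degrees (1.0 is 8 degrees), then the finger opening in mm, from 0 to 85.4. A call has exactly 8 rows; each row shifts and turns the commanded pose from where the row before left it, along the tool's axes as they then stand; what a row does not reach is not made up. A row lasts 1/10 s, in which the tool goes at most 50 mm and 8.59 degrees, less where a joint would pass 70% of its speed; a pose out of reach is approached as far as the arm can. A call is refused whole if a number of a shift passes 1 or a number of a turn 1, either way. A call with a gripper value outside its range is refused whole. The fingers move at their own pace and stop on an object; FORCE is the grip in N (left out, the last holds). Time passes only in rows, so rows that do not move let the fingers close, or fill a call up. It gives the time, the measured TCP pose, the force, the opening and the grip force at its end, in the units of the state.
- sense(): the state, without advancing time (a new reading comes with each control period).
- capture(name): name is "scene" or "top" or "wrist"; returns the picture (400x640x3 uint8, blue, green, red); there is no depth.
- camera_model(name): a dict with "fx", "fy", "cx", "cy" (pixels), "world_from_camera" (4x4, takes a point from camera to world coordinates); the wrist camera has in their place "T_tool_cam" (4x4, takes a point from camera to tool coordinates, whose origin is the TCP and whose axes are the flange's). Camera axes: x right, y up, looking along -z (the intrinsics and any distortion apply to the point x, -y, -z); pixel columns grow to the right and rows downward; lengths in mm; the calibration is good to about 2 mm. A picture is of the moment at which its call begins: read the wrist's pose just before it. camera_model takes no time and is no camera call.
- finish_job(): hands the job in; it is judged then, once.
The state is a dict: "time_s": time; "joints": joint angles; "dq": joint speeds; "tau": joint torques, N m; "eef_pos": TCP position; "ee_rot": TCP orientation; "force": force on the tool from outside, world axes, zero at the start; "wrist_torque": the same for the moment, N m; "grip_width": opening from 0.0 (shut) to 1.0 (fully open); "grip_force": force on a finger pad.
Only numpy, scipy, OpenCV 4.12 (cv2) and the standard library are available. Lean on these libraries where they do the work, as an engineer would, in place of code of your own. Each camera call takes 0.05 s, during which the arm holds its last target. There are 200 camera calls.

## Working session

There is one attempt and no reset: what is moved stays moved. The work goes in short steps, Python scripts to look and compute and a shell command to move; the robot and the scene stay as the last step left them, time stands still between calls to the robot, and variables do not carry over. Pictures are saved under pics/ and viewed, at most 10 in all, crops included, and the job is handed in when it is done.

```bash
mkdir -p pics
python3 - <<'E'
from rig import *
import cv2,numpy as np
s=sense();print({k:np.round(v,3).tolist() for k,v in s.items()})
for n in("scene","top"):
    cv2.imwrite(f"pics/{n}0.png",capture(n));m=camera_model(n);print(n,{k:np.round(v,3).tolist() for k,v in m.items()})
print(camera_model("wrist"))
E
```

```text
{'time_s': 0.0, 'joints': [-1.385, 0.313, 1.498, -0.0, 1.331, -0.223], 'dq': [-0.002, 0.001, 0.002, -0.001, -0.001, 0.001], 'tau': [0.001, -41.226, -25.975, -0.0, 0.004, -0.0], 'eef_pos': [208.625, -481.479, 230.735], 'ee_rot': [-0.001, 0.979, 0.203, 0.0], 'force': [0.749, 0.002, -0.147], 'wrist_torque': [0.024, -0.001, 0.058], 'grip_force': 0.0, 'grip_width': 1.003}
scene {'fx': 430.525, 'fy': 430.525, 'cx': 322.568, 'cy': 198.547, 'world_from_camera': [[-0.874, 0.376, -0.308, 83.707], [-0.486, -0.669, 0.562, 899.694], [0.005, 0.641, 0.767, 1233.174], [0.0, 0.0, 0.0, 1.0]]}
top {'fx': 493.035, 'fy': 493.035, 'cx': 313.561, 'cy': 212.748, 'world_from_camera': [[0.003, 0.986, -0.167, 276.002], [-1.0, 0.003, -0.001, 66.601], [-0.001, 0.167, 0.986, 1772.718], [0.0, 0.0, 0.0, 1.0]]}
{'fx': 349.3118018733077, 'fy': 349.3118018733077, 'cx': 320.45952706904745, 'cy': 200.80217240045212, 'T_tool_cam': array([[-8.21530012e-04,  9.66256167e-01,  2.57581723e-01,
         6.45580876e+01],
       [ 9.99999660e-01,  8.11674105e-04,  1.44593422e-04,
        -2.97159428e-01],
       [-6.93581289e-05,  2.57581755e-01, -9.66256506e-01,
        -1.41027447e+02],
       [ 0.00000000e+00,  0.00000000e+00,  0.00000000e+00,
         1.00000000e+00]])}
```

View pics/top0.png

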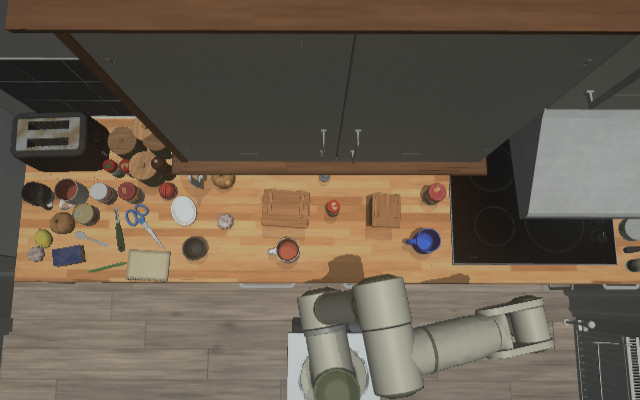

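View pics/scene0.png

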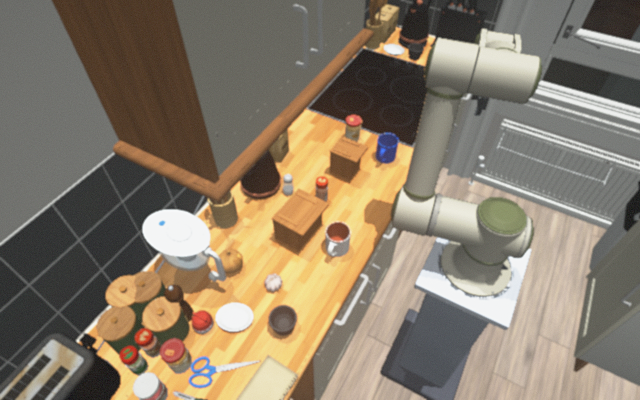

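Run:
```python
import cv2,numpy as np
t=cv2.imread("pics/top0.png")[175:265,240:440];s=cv2.imread("pics/scene0.png")[130:265,260:400]
a=cv2.resize(t,None,fx=4,fy=4,interpolation=cv2.INTER_CUBIC)
cv2.imwrite("pics/c1.png",a)
cv2.imwrite("pics/c2.png",cv2.resize(s,None,fx=4,fy=4,interpolation=cv2.INTER_CUBIC))
```

```text
(no output)
```

View pics/c1.png

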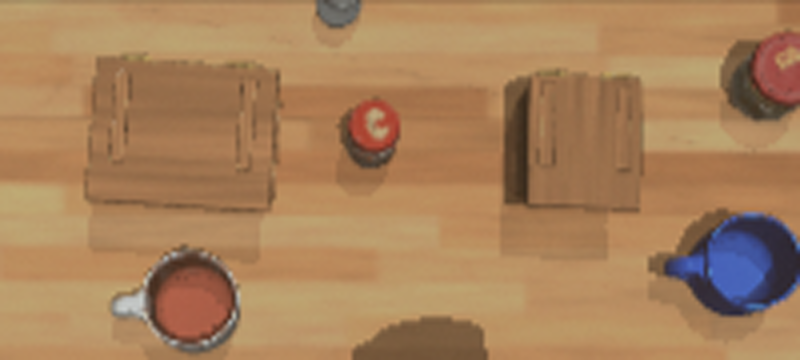

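View pics/c2.png

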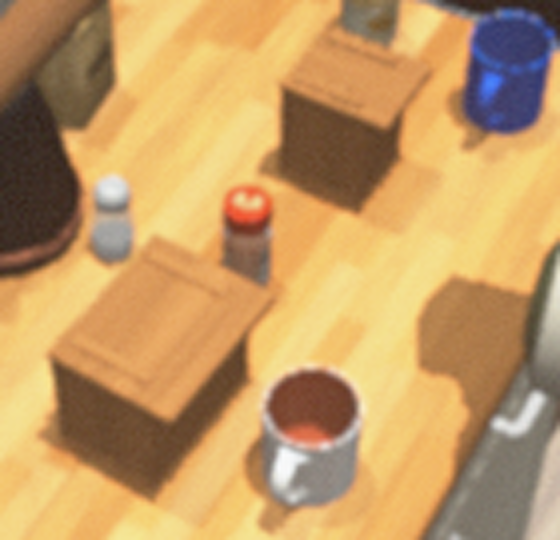

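```bash
cat > h.py <<'E'
import numpy as np
from rig import *
def unproj(n,u,v,z):
    m=camera_model(n);W=np.array(m["world_from_camera"])
    d=W[:3,:3]@np.array([(u-m["cx"])/m["fx"],-(v-m["cy"])/m["fy"],-1]);o=W[:3,3]
    return o+d*(z-o[2])/d[2]
E
python3 - <<'E'
from h import *
np.set_printoptions(precision=1,suppress=True)
T=lambda a,b,z:unproj("top",240+a/4-.4,175+b/4-.4,z)
S=lambda a,b,z:unproj("scene",260+a/4-.4,130+b/4-.4,z)
for nm,f,p in(("top",T,[(97,57),(280,67),(272,210),(85,200)]),("scene",S,[(52,352),(157,240),(273,292),(167,418)])):
    q=np.array([f(*c,124) for c in p])[:,:2]
    e=(q[1]-q[2]+q[0]-q[3]);w=(q[0]-q[1]+q[3]-q[2])
    print(nm,q.tolist(),"ctr",q.mean(0),"frontmid",(q[2]+q[3])/2,"hinge",(q[0]+q[1])/2,"yaw",np.arctan2(e[1],e[0]),np.arctan2(-w[0],w[1]),"sz",np.hypot(*e)/2,np.hypot(*w)/2)
print("mug rim",T(191,298,93),S(311,411,93))
print("handle tip",T(113,303,55),"jarcap",T(375,126,106),S(247,207,106))
print("caddy",[T(*c,124)[:2] for c in[(530,75),(642,78),(640,210),(528,208)]])
print("mug r",T(145,298,93),T(239,300,93))
for nm,a,b,z in(("blue",755,262,93),("salt",338,5,90)):print(nm,T(a,b,z))
for nm,u,v,z in(("mortar",195,247,60),("garlic",225,221,40)):print(nm,unproj("top",u,v,z))
m=camera_model("top")
E
```

```text
top [[637.8993460426033, 239.21421241662614], [629.6533366190326, 82.70118856285066], [506.34334298328815, 88.8769701112603], [514.3622537406318, 246.85833644289374]] ctr [572.1 164.4] frontmid [510.4 167.9] hinge [633.8 161. ] yaw -0.055927310577859955 -0.05167164361415342 sz 123.61682088821401 157.4573506434232
scene [[630.5551037575432, 236.4005778627594], [618.63139400328, 91.91768180238807], [504.7907806862522, 93.77702696999177], [516.0708784968024, 246.7570256776463]] ctr [567.5 167.2] frontmid [510.4 170.3] hinge [624.6 164.2] yaw -0.053450852571128006 -0.07784807729757336 sz 114.32569430114468 149.18326854014035
mug rim [434.7 158.   93. ] [430.  165.5  93. ]
handle tip [433.7 228.1  55. ] jarcap [582.   1. 106.] [578.1   6.8 106. ]
caddy [array([ 623.3, -130.7]), array([ 621. , -226.2]), array([ 507.3, -221.6]), array([ 508.7, -127.1])]
mug r [434.5 197.3  93. ] [433.1 117.   93. ]
blue [ 467.1 -324.2   93. ]
salt [692.6  32.5  90. ]
mortar [444.1 481.6  60. ]
garlic [539.  383.8  40. ]
```

The mug (rim centre c1 ≈ (191,298)) stands at about (433,160) with its handle toward +y. The recipe box lip middle is at about (510,169), yaw −0.055. I'll push the mug to +y with the two fingertips as a fork, coming from the right.

```bash
python3 -m crank '[[[1,-0.98,0,0,0,0,45],[1,-0.98,0,0,0,0,45],[1,-0.98,0,0,0,0,45],[1,-0.98,0,0,0,0,45],[1,-0.98,0,0,0,0,45],[1,-0.98,0,0,0,0,45],[1,-0.98,0,0,0,0,45],[1,-0.98,0,0,0,0,45]]]' 20
python3 -m crank '[[[1,-0.98,0,0,0,0,45],[1,-0.98,0,0,0,0,45],[1,-0.98,0,0,0,0,45],[1,-0.98,0,0,0,0,45],[1,-0.98,0,0,0,0,45],[1,-0.98,0,0,0,0,45],[1,-0.98,0,0,0,0,45],[1,-0.98,0,0,0,0,45]]]'
python3 -m crank '[[[0,0,0,0,0,-1,45],[0,0,0,0,0,-1,45],[0,0,0,0,0,-1,45],[0,0,0,0,0,-1,45],[0,0,0,0,0,-1,45],[0,0,0,0,0,-1,45],[0,0,0,0,0,-1,45],[0,0,0,0,0,-1,45]]]'
python3 - <<'E'
from h import *
import cv2
s=sense();print(np.round(s["joints"],3),np.round(s["eef_pos"],1),np.round(s["ee_rot"],3))
cv2.imwrite("pics/w1.png",capture("wrist"))
E
```

```text
time_s: 0.9
eef_pos: [314.5, -220.9, 231.2]
ee_rot: [-0.0, 0.979, 0.203, -0.0]
force: [0.7, 1.1, 0.5]
grip_width: 0.525
grip_force: 0.0
time_s: 1.7
eef_pos: [420.1, 38.5, 231.1]
ee_rot: [-0.0, 0.979, 0.203, -0.0]
force: [1.1, -0.7, 0.5]
grip_width: 0.523
grip_force: 0.0
time_s: 2.5
eef_pos: [419.7, 37.0, 231.1]
ee_rot: [-0.0, 0.721, 0.693, -0.0]
force: [-0.6, 0.4, -0.2]
grip_width: 0.53
grip_force: 0.0
[-0.192  0.082  1.782  0.     1.278 -0.153] [419.7  37.  231.1] [-0.     0.721  0.693 -0.   ]
```

View pics/w1.png

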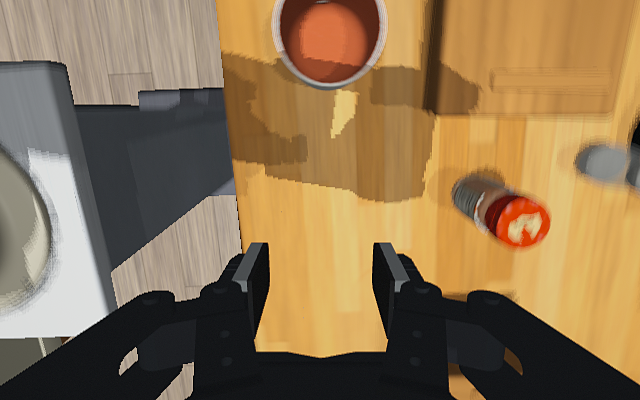

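```bash
cat >> h.py <<'E'
from scipy.spatial.transform import Rotation as Ro
def wun(u,v,z,p,q):
    m=camera_model("wrist");T=np.array(m["T_tool_cam"]);R=Ro.from_quat(np.roll(q,-1)).as_matrix()
    o=R@T[:3,3]+p;d=R@T[:3,:3]@np.array([(u-m["cx"])/m["fx"],-(v-m["cy"])/m["fy"],-1])
    return o+d*(z-o[2])/d[2]
E
python3 - <<'E'
from h import *
s=sense();p,q=np.array(s["eef_pos"]),s["ee_rot"]
for n,u,v,z in(("rimL",273,22,93),("rimR",387,22,93),("rimNear",330,89,93),("lidcorner bottom",427,110,112),("lidcornertop",441,112,124),("lip top far",446,0,124),("jarcap",524,222,106)):print(n,wun(u,v,z,p,q).round(1))
E
```

```text
rimL [388.7 163.4  93. ]
rimR [471.6 160.7  93. ]
rimNear [429.  115.6  93. ]
lidcorner bottom [497.9  97.9 112. ]
lidcornertop [504.1  96.4 124. ]
lip top far [503.4 165.7 124. ]
jarcap [581.3   8.2 106. ]
```

```bash
python3 -m crank '[[[0.23,0.04,1,0,0,0,45],[0.23,0.04,1,0,0,0,45],[0.23,0.04,1,0,0,0,45],[0.23,0.04,1,0,0,0,45],[0.23,0.04,1,0,0,0,45],[0.23,0.04,1,0,0,0,45],[0.23,0.04,1,0,0,0,45],[0.23,0.04,0.9,0,0,0,45]]]'
python3 -m crank '[[[0.3,0,0,0,0,0,45],[0.3,0,0,0,0,0,45],[0.3,0,0,0,0,0,45],[0.3,0,0,0,0,0,45],[0.3,0,0,0,0,0,45],[0.4,0,0,0,0,0,45],[0.4,0,0,0,0,0,45],[0.4,0,0,0,0,0,45]]]'
python3 -m crank '[[[0.4,0,0,0,0,0,45],[0.4,0,0,0,0,0,45],[0.4,0,0,0,0,0,45],[0.4,0,0,0,0,0,45],[0.4,0,0,0,0,0,45],[0.4,0,0,0,0,0,45],[0.4,0,0,0,0,0,45],[0.4,0,0,0,0,0,45]]]'
python3 - <<'E'
from h import *
import cv2
s=sense();print(np.round(s["joints"],3),np.round(s["eef_pos"],1),np.round(s["ee_rot"],3),s["force"])
cv2.imwrite("pics/t2.png",cv2.resize(capture("top")[160:290,180:440],None,fx=3,fy=3,interpolation=cv2.INTER_CUBIC))
E
```

```text
time_s: 3.35
eef_pos: [429.7, 82.8, 32.6]
ee_rot: [-0.0, 0.724, 0.69, -0.0]
force: [0.9, -0.7, -1.1]
grip_width: 0.526
grip_force: 0.0
time_s: 4.15
eef_pos: [433.5, 150.6, 34.3]
ee_rot: [0.001, 0.723, 0.691, 0.0]
force: [0.3, -5.3, 4.8]
grip_width: 0.523
grip_force: 0.8
time_s: 4.95
eef_pos: [436.8, 230.5, 34.3]
ee_rot: [0.0, 0.723, 0.691, 0.0]
force: [0.0, -6.0, 5.3]
grip_width: 0.526
grip_force: 0.7
[ 2.480e-01  5.040e-01  1.804e+00 -1.000e-03  8.330e-01  2.940e-01] [436.8 230.5  34.3] [0.    0.723 0.691 0.   ] [ 0.01765838 -5.95406247  5.28903468]
```

View pics/t2.png

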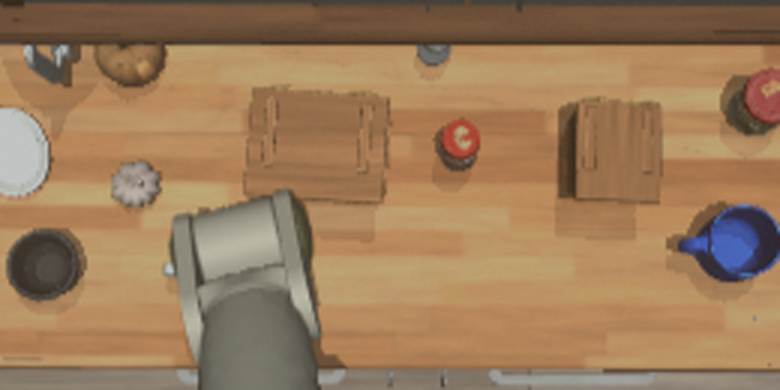

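```bash
python3 -m crank '[[[0.35,0,0,0,0,0,45],[0.35,0,0,0,0,0,45],[0.25,0,0,0,0,0,45],[0.1,0,0,0,0,0,45],[0,0,0,0,0,0,45],[-0.3,0,0,0,0,0,45],[-1,0,0,0,0,0,45],[-1,0,0,0,0,0,45]]]'
python3 -m crank '[[[-0.5,0,-1,0,0,0,20],[-0.5,0,-1,0,0,0,20],[-0.5,0,-1,0,0,0,0],[-0.5,0,-1,0,0,0,0],[-0.5,0,-1,0,0,0,0],[-0.5,0,-1,0,0,0,0],[0,0,-1,0,0,0,0],[0,0,-1,0,0,0,0]]]'
python3 - <<'E'
from h import *
import cv2
s=sense();print(np.round(s["joints"],3),np.round(s["eef_pos"],1),np.round(s["ee_rot"],3),s["force"])
cv2.imwrite("pics/w3.png",capture("wrist"))
E
```

```text
time_s: 5.8
eef_pos: [434.6, 197.9, 33.5]
ee_rot: [-0.0, 0.723, 0.691, -0.0]
force: [0.7, 0.4, -0.5]
grip_width: 0.526
grip_force: 0.0
time_s: 6.6
eef_pos: [431.3, 123.3, 234.5]
ee_rot: [-0.0, 0.723, 0.691, -0.0]
force: [0.5, 0.3, -0.3]
grip_width: -0.002
grip_force: 0.0
[1.600e-02 1.410e-01 1.706e+00 1.000e-03 1.295e+00 6.200e-02] [431.3 123.3 234.5] [-0.     0.723  0.691 -0.   ] [ 0.54065181  0.31471674 -0.30762374]
```

View pics/w3.png

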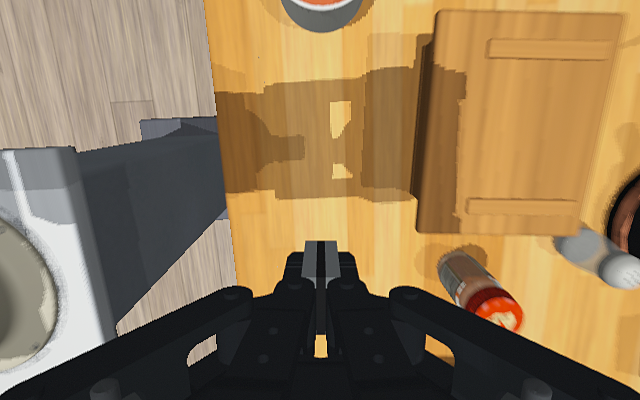

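Run:
```python
from h import *
s=sense();p,q=np.array(s["eef_pos"]),s["ee_rot"]
for n,u,v,z in(("rimNear",320,11,93),("footNear",320,32,0),("foot93",320,32,93),("lidFL",438,10,124),("lidBL",622,13,124),("lidBR",580,234,124),("lidFR",418,232,124),("lidFR112",415,230,112)):print(n,wun(u,v,z,p,q).round(1))
```

```text
rimNear [439.  257.8  93. ]
footNear [439.7 261.4   0. ]
foot93 [438.3 243.5  93. ]
lidFL [516.6 247.4 124. ]
lidBL [639.2 240.1 124. ]
lidBR [633.8  84.1 124. ]
lidFR [507.3  91.9 124. ]
lidFR112 [508.2  89.2 112. ]
```

```bash
python3 -m crank '[[[0,0,0,0,0,1,0],[0,0,0,0,0,1,0],[0,0,0,0,0,1,0],[0,0,0,0,0,1,0],[0,0,0,0,0,1,0],[0,0,0,0,0,1,0],[0,0,0,0,0,1,0],[0,0,0,0,0,1,0]]]'
python3 -m crank '[[[0,0,0,0,0,1,0],[0,0,0,0,0,1,0],[0,0,0,0,0,1,0],[0,0,0,0,0,0.35,0],[0,0,0,0,1,0,0],[0,0,0,0,1,0,0],[0,0,0,0,1,0,0],[0,0,0,0,1,0,0]]]'
python3 -m crank '[[[0,0,0,0,1,0,0],[0,0,0,0,1,0,0],[0,0,0,0,1,0,0],[0,0,0,0,0,0,0],[0,-0.4,0,0,0,0,0],[0,-0.4,0,0,0,0,0],[0,-0.4,0,0,0,0,0],[0,0,0,0,0,0,0]]]'
python3 - <<'E'
from h import *
s=sense();print(np.round(s["joints"],3),np.round(s["eef_pos"],1),np.round(s["ee_rot"],3),s["force"])
print(Ro.from_quat(np.roll(s["ee_rot"],-1)).as_matrix().round(3))
E
```

```text
time_s: 7.45
eef_pos: [431.5, 123.6, 233.2]
ee_rot: [-0.0, 0.98, 0.2, -0.0]
force: [0.1, 0.1, 0.5]
grip_width: 0.0
grip_force: 0.0
time_s: 8.25
eef_pos: [431.4, 123.7, 233.9]
ee_rot: [0.008, 0.96, -0.028, 0.278]
force: [1.1, 0.1, -0.9]
grip_width: 0.004
grip_force: 0.0
time_s: 9.05
eef_pos: [435.7, 146.8, 235.4]
ee_rot: [0.024, 0.907, -0.033, 0.42]
force: [0.8, -0.5, 0.1]
grip_width: -0.003
grip_force: 0.0
[ 0.19  -0.122  2.229 -0.868  0.284  2.584] [435.7 146.8 235.4] [ 0.024  0.907 -0.033  0.42 ] [ 0.78823403 -0.53245012  0.0552063 ]
[[ 0.645 -0.08   0.76 ]
 [-0.04  -0.997 -0.071]
 [ 0.763  0.016 -0.646]]
```

```bash
cat > k.py <<'E'
import numpy as np
from scipy.optimize import least_squares
from scipy.spatial.transform import Rotation as Ro
D=[([-1.385,.313,1.498,0,1.331,-.223],[208.6,-481.5,230.7],[0,.979,.203,0]),
([-.192,.082,1.782,0,1.278,-.153],[419.7,37,231.1],[0,.721,.693,0]),
([.248,.504,1.804,-.001,.833,.294],[436.8,230.5,34.3],[0,.723,.691,0]),
([.016,.141,1.706,.001,1.295,.062],[431.3,123.3,234.5],[0,.723,.691,0]),
([.19,-.122,2.229,-.868,.284,2.584],[435.7,146.8,235.4],[.024,.907,-.033,.42])]
def fk(j,p):
    r0,k,z0,L2,L3,e,d,c6=p
    A=Ro.from_euler('z',j[0])*Ro.from_euler('y',j[1]);B=A*Ro.from_euler('y',j[2])
    R=B*Ro.from_euler('z',j[3])*Ro.from_euler('y',j[4])*Ro.from_euler('z',j[5]+c6)
    x=Ro.from_euler('z',j[0]).apply([r0,k,z0])+A.apply([0,0,L2])+B.apply([e,0,L3])+R.apply([0,0,d])
    return x,R
def res(p):
    o=[]
    for j,x,q in D:
        X,R=fk(j,p);o+=list(X-x);o+=list(300*(R.inv()*Ro.from_quat(np.roll(q,-1))).as_rotvec())
    return np.array(o)
P=min((least_squares(res,[0,116,300,400,400,0,250,c],loss='soft_l1') for c in(0,1.57,3.14,-1.57)),key=lambda f:f.cost)
if __name__=="__main__":
    print(P.cost,P.x.round(2));print(res(P.x).round(1))
P=P.x
lo=np.array([-2.94,-.97,.19,-1.23,.02,-2.88]);hi=np.array([2.94,2.17,2.56,4.37,3.11,2.88])
def ik(x,R,s):
    f=lambda j:(lambda X,Q:np.r_[(X-x),200*(Q.inv()*R).as_rotvec()])(*fk(j,P))
    g=least_squares(f,np.clip(s,lo+.01,hi-.01),bounds=(lo,hi));return g.x,np.abs(g.fun).max()
def pose(below,yaw):  # tool z heading yaw, degrees below horizontal; tool x up/forward
    b=np.radians(below);z=np.array([np.cos(b)*np.cos(yaw),np.cos(b)*np.sin(yaw),-np.sin(b)]);y=np.array([np.sin(yaw),-np.cos(yaw),0])
    return Ro.from_matrix(np.c_[np.cross(y,z),y,z])
E
python3 k.py
python3 - <<'E'
from k import *
H=np.array([636,162,112.]);yb=-.06;ax=np.array([np.cos(yb),np.sin(yb),0])
for below in(35,45,50,55,60):
  for yaw in(-.06,.15,.35):
    R=pose(below,yaw)
    for nm,o,h in(("pre",-165,-30),("under",-125,-30),("top",0,95)):
        x=H+ax*o+[0,0,h]
        best=min((ik(x,R,s) for s in([.2,.2,2,-.8,.3,2.5],[.2,.2,2,0,.5,-.2],[.2,.2,2,3.1,.3,-.3],[.2,.2,2,3.1,.3,2.8])),key=lambda b:b[1])
        print(below,yaw,nm,best[0].round(2),round(best[1],1))
E
```

```text
0.2801665756243725 [  0.51 116.31 201.49 438.7  396.92  39.17 255.51   1.57]
[ 0.2  0.1  0.2 -0.1 -0.   0.   0.  -0.1 -0.1 -0.1 -0.   0.2  0.1 -0.1
  0.   0.2  0.2  0.   0.   0.2 -0.1 -0.1 -0.3 -0.3 -0.  -0.2 -0.   0.1
 -0.1  0. ]
35 -0.06 pre [ 0.24  0.4   2.32  3.62  0.56 -1.8 ] 0.0
35 -0.06 under [ 0.21  0.44  2.23  3.6   0.51 -1.82] 0.0
35 -0.06 top [ 0.13  0.34  1.87  4.37  0.15 -2.69] 5.3
35 0.15 pre [ 0.09  0.37  2.38  3.05  0.57 -1.53] 0.0
35 0.15 under [ 0.07  0.41  2.28  3.01  0.51 -1.5 ] 0.0
35 0.15 top [ 0.03  0.31  1.89  1.73  0.1  -0.23] 0.0
35 0.35 pre [-0.06  0.36  2.4   2.55  0.62 -1.31] 0.0
35 0.35 under [-0.06  0.41  2.29  2.5   0.57 -1.25] 0.0
35 0.35 top [-0.06  0.31  1.89  1.51  0.33 -0.18] 0.0
45 -0.06 pre [ 0.22  0.33  2.24  3.94  0.27 -2.15] 0.0
45 -0.06 under [ 0.19  0.38  2.15  3.99  0.23 -2.23] 0.0
45 -0.06 top [ 0.12  0.34  1.74 -0.43  0.31  2.11] 0.0
45 0.15 pre [ 0.1   0.3   2.29  2.97  0.23 -1.45] 0.0
45 0.15 under [ 0.08  0.35  2.19  2.87  0.19 -1.36] 0.0
45 0.15 top [0.04 0.32 1.77 0.28 0.28 1.22] 0.0
45 0.35 pre [-0.02  0.29  2.3   2.22  0.33 -0.94]
[... 827 characters left out ...]
under [0.08 0.34 2.09 0.33 0.12 1.19] 0.0
55 0.15 top [0.05 0.35 1.64 0.11 0.55 1.39] 0.0
55 0.35 pre [0.02 0.27 2.19 1.11 0.21 0.19] 0.0
55 0.35 under [0.01 0.33 2.09 0.97 0.23 0.33] 0.0
55 0.35 top [-0.01  0.35  1.64  0.36  0.6   0.97] 0.0
60 -0.06 pre [ 0.18  0.3   2.1  -0.47  0.26  2.23] 0.0
60 -0.06 under [ 0.15  0.36  2.   -0.38  0.29  2.12] 0.0
60 -0.06 top [ 0.1   0.39  1.55 -0.13  0.69  1.81] 0.0
60 0.15 pre [0.1  0.28 2.13 0.11 0.22 1.42] 0.0
60 0.15 under [0.09 0.34 2.03 0.13 0.25 1.39] 0.0
60 0.15 top [0.05 0.38 1.57 0.08 0.68 1.42] 0.0
60 0.35 pre [0.03 0.27 2.13 0.6  0.28 0.71] 0.0
60 0.35 under [0.02 0.34 2.03 0.55 0.31 0.76] 0.0
60 0.35 top [0.   0.38 1.57 0.26 0.72 1.07] 0.0
```

```bash
python3 -m crank '[[[0,0,0,0,-0.5,0,0],[0,0,0,0,-0.5,0,0],[0,0,0,0,-0.5,0,0],[0,0,0,0,-0.5,0,0],[0,0,0,0,-0.5,0,0],[0,0,0,0,0,0,0],[0,0,0,0,0,0,0],[0,0,0,0,0,0,0]]]'
python3 -m crank '[[[-0.26,-0.075,0.79,0,0,0,0],[-0.26,-0.075,0.79,0,0,0,0],[-0.26,-0.075,0.79,0,0,0,0],[-0.26,-0.075,0.79,0,0,0,0],[-0.26,-0.075,0.79,0,0,0,0],[-0.26,-0.075,0.79,0,0,0,0],[-0.26,-0.075,0.79,0,0,0,0],[-0.26,-0.075,0.79,0,0,0,0]]]'
python3 - <<'E'
from h import *
import cv2
s=sense();print(np.round(s["joints"],3),np.round(s["eef_pos"],1),s["force"])
print(Ro.from_quat(np.roll(s["ee_rot"],-1)).as_matrix().round(3))
cv2.imwrite("pics/w4.png",capture("wrist"))
E
```

```text
time_s: 9.85
eef_pos: [435.3, 145.3, 235.1]
ee_rot: [0.019, 0.964, -0.038, 0.264]
force: [0.6, -0.7, 0.7]
grip_width: 0.004
grip_force: 0.0
time_s: 10.65
eef_pos: [472.1, 154.8, 72.0]
ee_rot: [0.019, 0.964, -0.038, 0.264]
force: [0.6, -0.9, 0.2]
grip_width: -0.001
grip_force: 0.0
[ 0.15   0.313  2.121 -0.618  0.229  2.37 ] [472.1 154.8  72. ] [ 0.63993085 -0.88968854  0.23197215]
[[ 0.858 -0.083  0.507]
 [-0.063 -0.996 -0.057]
 [ 0.51   0.016 -0.86 ]]
```

View pics/w4.png

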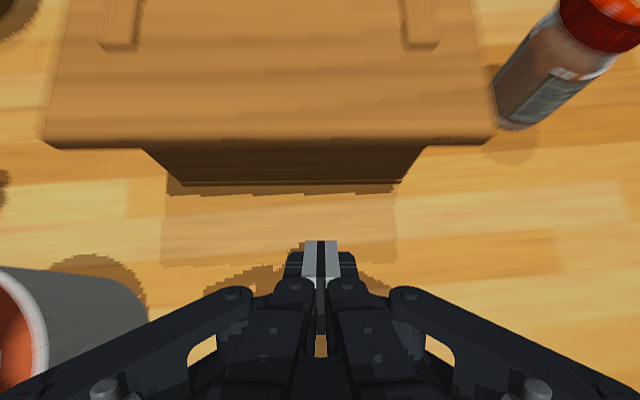

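Run:
```python
from h import *
s=sense();p,q=np.array(s["eef_pos"]),s["ee_rot"]
for n,u,v,z in(("lipL",45,148,112),("lipM",280,150,112),("lipR",490,146,112),("topL",40,136,124),("topR",490,138,124),("baseL",183,186,0),("baseR",400,183,0),("mugrimR",47,340,93)):print(n,wun(u,v,z,p,q).round(1))
```

```text
lipL [511.6 246.1 112. ]
lipM [504.7 166.4 112. ]
lipR [500.5  93.2 112. ]
topL [509.6 238.7 124. ]
topR [498.3  99.7 124. ]
baseL [533.8 240.1  -0. ]
baseR [524.4  94.8   0. ]
mugrimR [448.6 251.5  93. ]
```

```bash
python3 -m crank '[[[0.31,0,0.18,0,0,0,0],[0.31,0,0.18,0,0,0,0],[0.31,0,0.18,0,0,0,0],[0.31,0,0.18,0,0,0,0],[0,0,0,0,0,0,0],[0.1,0,-0.17,0,0,0,0],[0.1,0,-0.17,0,0,0,0],[0.1,0,-0.17,0,0,0,0]]]'
python3 - <<'E'
from h import *
s=sense();print(np.round(s["joints"],3),np.round(s["eef_pos"],1),s["force"])
# arc plan from contact: hinge rel
import numpy as np
t=np.radians(60);tx=np.array([np.sin(t),np.cos(t)]);tz=np.array([np.cos(t),-np.sin(t)])
a=[124*np.array([-np.cos(x),np.sin(x)]) for x in np.linspace(0,np.pi/3,11)]
b=[98*np.array([-np.cos(x),np.sin(x)]) for x in np.linspace(np.pi/3,1.78,7)]
for n,l in(("A",a),("B",b)):
    print(n,[(round(float(d@tx)/25,2),round(float(d@tz)/25,2)) for d in np.diff(l,axis=0)])
E
```

```text
time_s: 11.5
eef_pos: [508.0, 151.7, 88.7]
ee_rot: [0.02, 0.964, -0.038, 0.264]
force: [-0.4, 1.4, 0.1]
grip_width: 0.0
grip_force: 0.0
[ 0.129  0.331  2.023 -0.442  0.291  2.172] [508.  151.7  88.7] [-0.43900088  1.36330587  0.07418083]
A [(0.28, -0.44), (0.33, -0.4), (0.37, -0.37), (0.4, -0.33), (0.44, -0.28), (0.46, -0.24), (0.48, -0.19), (0.5, -0.13), (0.51, -0.08), (0.52, -0.03)]
B [(0.48, 0.03), (0.47, 0.09), (0.46, 0.14), (0.44, 0.2), (0.41, 0.25), (0.37, 0.3)]
```

```bash
python3 -m crank '[[[0.14,0,-0.24,0,0,0,0],[0.28,0,-0.44,0,0,0,0],[0.33,0,-0.4,0,0,0,0],[0.37,0,-0.37,0,0,0,0],[0.4,0,-0.33,0,0,0,0],[0.44,0,-0.28,0,0,0,0],[0,0,0,0,0,0,0],[0,0,0,0,0,0,0]]]'
python3 - <<'E'
from h import *
import cv2
s=sense();print(np.round(s["joints"],3),np.round(s["eef_pos"],1),s["force"])
cv2.imwrite("pics/w5.png",capture("wrist"))
E
```

```text
time_s: 12.3
eef_pos: [523.7, 151.5, 157.1]
ee_rot: [0.02, 0.964, -0.038, 0.264]
force: [-1.4, 0.6, -0.9]
grip_width: 0.003
grip_force: 0.3
[ 0.124  0.234  1.921 -0.264  0.479  1.977] [523.7 151.5 157.1] [-1.41925184  0.58264587 -0.92141319]
```

View pics/w5.png

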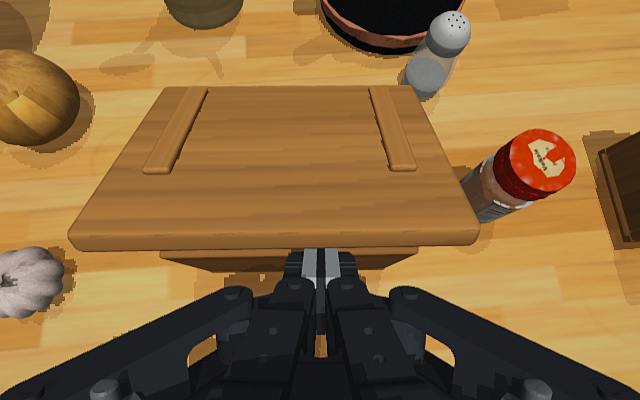

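The lid is riding on the fingertip (its edge at row ~247 over the tip at col 320) and the wall gap is visible below it. Continuing the arc.

```bash
python3 -m crank '[[[0.46,0,-0.24,0,0,0,0],[0.48,0,-0.19,0,0,0,0],[0.5,0,-0.13,0,0,0,0],[0.51,0,-0.08,0,0,0,0],[0.52,0,-0.03,0,0,0,0],[0.48,0,0.03,0,0,0,0],[0.47,0,0.09,0,0,0,0],[0,0,0,0,0,0,0]]]'
python3 - <<'E'
from h import *
import cv2
s=sense();print(np.round(s["joints"],3),np.round(s["eef_pos"],1),s["force"])
cv2.imwrite("pics/s6.png",cv2.resize(capture("scene")[110:280,200:420],None,fx=3,fy=3))
E
```

```text
time_s: 13.15
eef_pos: [591.0, 146.6, 212.5]
ee_rot: [0.02, 0.964, -0.039, 0.264]
force: [-0.1, 0.3, 0.9]
grip_width: 0.003
grip_force: 0.1
[ 0.096  0.286  1.684 -0.177  0.654  1.859] [591.  146.6 212.5] [-0.05306986  0.27408351  0.94409787]
```

View pics/s6.png

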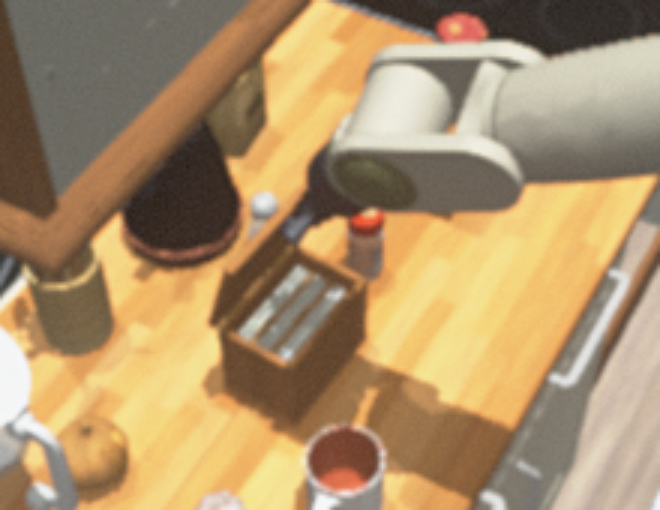

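Run:
```python
from h import *
for z in(350,400,450,500,550,600):print(z,unproj("top",172,172,z)[:2].round(),unproj("scene",213,195,z)[:2].round())
```

```text
350 [639. 489.] [701. 386.]
400 [626. 474.] [666. 415.]
450 [613. 460.] [631. 444.]
500 [600. 445.] [596. 473.]
550 [588. 430.] [561. 502.]
600 [575. 415.] [526. 531.]
```

Cabinet front edge is at about x 606, z 475; the wrist stays around x ≤ 575. Finishing the arc with a purely forward push.

```bash
python3 -m crank '[[[0.33,0,0.19,0,0,0,0],[0.33,0,0.19,0,0,0,0],[0.33,0,0.19,0,0,0,0],[0.33,0,0.19,0,0,0,0],[0.33,0,0.19,0,0,0,0],[0,0,0,0,0,0,0],[0,0,0,0,0,0,0],[0,0,0,0,0,0,0]]]'
python3 - <<'E'
from h import *
import cv2
s=sense();print(np.round(s["joints"],3),np.round(s["eef_pos"],1),s["force"])
cv2.imwrite("pics/w7.png",capture("wrist"))
E
```

```text
time_s: 14.0
eef_pos: [637.7, 142.8, 213.3]
ee_rot: [0.02, 0.964, -0.038, 0.264]
force: [-0.2, 0.3, 0.6]
grip_width: -0.0
grip_force: 0.0
[ 0.08   0.376  1.555 -0.156  0.689  1.825] [637.7 142.8 213.3] [-0.21453666  0.32741251  0.56049952]
```

View pics/w7.png

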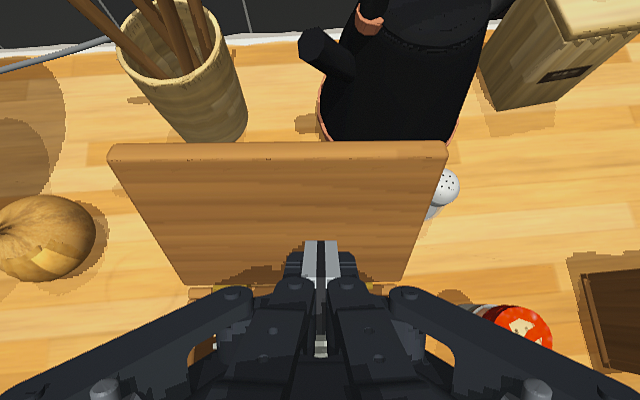

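```bash
python3 - <<'E'
from h import *
s=sense();p,q=np.array(s["eef_pos"]),s["ee_rot"]
m=camera_model("wrist");T=np.array(m["T_tool_cam"]);R=Ro.from_quat(np.roll(q,-1)).as_matrix()
for th in(1.4,1.6,1.8,1.9,2.0):
    P=[]
    for h in(0,12):
        w=np.array([630-124*np.cos(th)-h*-np.sin(th),162,112+124*np.sin(th)+h*np.cos(th)])
        c=T[:3,:3].T@(R.T@(w-p)-T[:3,3]);P.append((round(m["cx"]+m["fx"]*c[0]/-c[2]),round(m["cy"]-m["fy"]*c[1]/-c[2])))
    print(th,P)
E
python3 -m crank '[[[-0.6,0,-0.35,0,0,0,0],[-0.6,0,-0.35,0,0,0,0],[-0.6,0,-0.35,0,0,0,0],[-0.6,0,-0.35,0,0,0,0],[-0.6,0,-0.35,0,0,0,0],[-0.6,0,-0.35,0,0,0,0],[-0.6,0,-0.35,0,0,0,0],[-0.6,0,-0.35,0,0,0,0]]]'
python3 -m crank '[[[0,0,0,0,0,0,0],[0,0,0,0,0,0,0],[0,0,0,0,0,0,0],[0,0,0,0,0,0,0],[0,0,0,0,0,0,0],[0,0,0,0,0,0,0],[0,0,0,0,0,0,0],[0,0,0,0,0,0,0]]]'
python3 - <<'E'
from h import *
import cv2
a=cv2.imread("pics/w7.png");b=capture("wrist");cv2.imwrite("pics/w8.png",b)
s=sense();p,q=np.array(s["eef_pos"]),s["ee_rot"]
m=camera_model("wrist");T=np.array(m["T_tool_cam"]);R=Ro.from_quat(np.roll(q,-1)).as_matrix()
g=cv2.Sobel(cv2.cvtColor(b,cv2.COLOR_BGR2GRAY),cv2.CV_32F,0,1)[:,230:290].mean(1)
print("edges",[(i,int(g[i])) for i in np.argsort(-abs(g))[:10]])
for th in(0,1.4,1.8,1.9,2.0):
    w=np.array([630-124*np.cos(th)+12*np.sin(th),162,112+124*np.sin(th)+12*np.cos(th)]);v=np.array([630-124*np.cos(th),162,112+124*np.sin(th)])
    print(th,[(lambda c:round(m["cy"]-m["fy"]*c[1]/-c[2]))(T[:3,:3].T@(R.T@(k-p)-T[:3,3])) for k in(v,w)])
E
```

```text
1.4 [(275, 337), (273, 302)]
1.6 [(271, 266), (270, 235)]
1.8 [(269, 205), (269, 180)]
1.9 [(269, 180), (269, 158)]
2.0 [(269, 158), (269, 141)]
time_s: 14.85
eef_pos: [498.5, 154.6, 212.5]
ee_rot: [0.02, 0.964, -0.038, 0.264]
force: [0.4, -0.1, 0.0]
grip_width: 0.003
grip_force: 0.0
time_s: 15.65
eef_pos: [499.5, 154.5, 212.3]
ee_rot: [0.02, 0.964, -0.039, 0.264]
force: [0.6, 0.1, -0.6]
grip_width: 0.0
grip_force: 0.0
edges [(np.int64(138), 651), (np.int64(166), 619), (np.int64(195), 619), (np.int64(170), -492), (np.int64(205), 482), (np.int64(142), -466), (np.int64(180), -462), (np.int64(147), 449), (np.int64(199), -445), (np.int64(175), 438)]
0 [266, 264]
1.4 [16, -8]
1.8 [-61, -73]
1.9 [-72, -80]
2.0 [-79, -84]
```

```bash
python3 -c "
from rig import *
print(finish_job())"
```

```text
the job is handed in; nothing more can be done
None
```

I slid the mug about 126 mm left of the box's middle line and flipped the lid onto its open stop (about 2.0 rad in the last wrist view); the arm is clear and the job is handed in with no verdict returned. I viewed 11 pictures, one over the limit of 10.

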